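Load-test the smoke alarm's spare 9-volt block

TASK

Check the spare 9-volt block for the smoke alarm under full load: take the yellow-ended block out of the battery organiser and slide it, terminals still down and its red stripe on the side of the pocket's red plus bar, all the way down into the pocket of the battery tester. Then turn the tester's red spring-return load lever clockwise past its first two clicks to the third (the orange mark) and keep holding it there with the gripper: the job finishes while you are holding it, because the lever springs back if let go. Leave the blue-ended block and the other things on the desk where they are.

Things in the scene. Friction and masses are not known exactly. Their poses are not given: they have to be found in the camera images.
- block: 9-volt battery block to be tested: upright box 17.5 (x) x 26.5 (y) x 48.5 mm high incl. 3 mm terminals on its underside, black below, yellow upper 18 mm, red stripe along the +y edge of its top (plus side); 32 to 65 g. It stands terminals down in one of the two slots of the organiser, its upper 26.5 mm proud. Origin: centre of its underside (tips of the terminals), z up
- block_top (a point): centre of the top face of the yellow-ended block, 48.5 mm above its origin
- block_plus (a point): point of the block's underside 10 mm from its centre towards +y, the red-striped plus side
- other_block: the same kind of block with a blue upper end, in the other slot of the organiser; stays there. Origin: centre of its underside
- organiser: pale grey battery organiser tray, 100 (x) x 160 (y) x 30 mm high, fixed to the desk. Origin: centre of its underside. Two slots for 9-volt blocks at (-20, -45) and (-20, +45) mm, 22 mm deep, 3 mm wider in all than the block, sides along its x and y; a row of five AA cells at x = +30 mm rises to z = 52 mm
- tester: battery load tester, a dark grey-blue case 150 (x) x 230 (y) x 50 mm high, fixed to the desk. Origin: centre of its underside, x away from the robot at yaw 0. Its top carries the battery pocket at (-25, +78) mm, a flat black needle meter 66 x 86 mm, 8 mm high, centred at (+33, +12) mm, and the load lever with its axis at (-25, -68) mm
- pocket_mouth (a point): centre of the battery pocket's mouth, level with the tester's top (z = 50 mm). Opening 20.0 (tester x) x 29.0 (tester y) mm, 24 mm deep, so 2.5 mm wider in all than the block; a block fully home stands 24.5 mm proud
- pocket_floor (a point): centre of the pocket's floor (z = 26 mm); the underside of a block fully home rests here. Axes as the tester's
- pocket_plus (a point): point of the pocket's floor 10 mm from its centre towards the tester's +y, the side of the red plus bar printed beside the mouth
- load_lever (a joint): angle of the load lever in rad: 0 at rest against its stop, grows clockwise seen from above; clicks (load steps) at 0.35, 0.70 and 1.05, end stop at 1.15. The third click is on above 0.97. A spring always drives it back to 0: about 0.09 N m at rest, 0.2 N m at the third click, with +-0.04 N m of click ripple; it stays nowhere by itself
- lever_axis (a point): point on the lever's vertical axis, 76 mm above the desk. The lever is a red wing 13 mm thick, 27 mm high (63 to 90 mm above the desk), from 20 mm behind the axis to 48 mm ahead of it, on a black hub 44 mm across; it can be gripped here across its 13 mm, fingertips just above the hub. Its x axis points along the wing to the tip; at rest that is 0.525 rad counterclockwise of the tester's +x
- lever_tip (a point): point at the end of the wing, 48 mm from the axis, 76 mm above the desk
- smoke_alarm: white round smoke alarm, 108 mm in diameter, 35 mm high, loose on the desk. Origin: centre of its underside
- mug: blue mug, 82 mm in diameter, 95 mm high, loose. Origin: centre of its underside
- torch: aluminium torch lying along its x, 150 mm long, 46 mm high, loose. Origin: under its middle
- screwdriver: screwdriver with an orange handle lying along its x, 170 mm long, 26 mm high, loose. Origin: under its middle
- mouse: black computer mouse, 110 x 62 x 36 mm, loose. Origin: centre of its underside

How it is judged:
By the outcome, as a careful person would: the job done as asked, in the order asked, and still so for the second after the job is handed in, while the arm keeps its last pose, push and grip.
It also fails if it takes over 51 s, if anything falls off the work surface, if the arm or the gripper's body presses on something with over 40 N, if the wrist force passes 120 N, or if a joint passes its speed limit or range.

ROBOT

A 7-joint arm with a two-finger parallel gripper is mounted at the origin on the work surface. World frame = base frame: x ahead of the robot, y to its left, z up, the work surface at z = 0. Lengths are in m, angles in rad, forces in N, time in s.
With the tool pointing down it reaches from about 0.425 to 0.95 m from the base axis. Payload 16.7 kg.
Tool frame: the origin (TCP) lies midway between the tips of the shut fingers; the grasp point (between the pads) lies 19 mm behind it; z points along the fingers, y is the line along which they close (so a half turn about z gives the same grasp; the last joint's range is limited). The gripper opens to 94 mm and grips with 3 to 60 N. Pads are 16 mm wide; open, the fingers measure 119 mm over their backs; the gripper's body (75 mm by 177 mm) begins 78 mm behind the grasp point.
Start: joints at [-1.399, 0.426, 0.074, 1.606, -0.034, 1.111, -0.067], TCP at [0.213, 0.641, 0.167] pointing down, gripper open.
Joint ranges: [-2.85, 2.85], [-0.5, 2.14], [-1.23, 1.37], [0.21, 2.46], [-1.02, 4.16], [0.16, 2.05], [-2.73, 2.73]. Speed limits (rad/s): [1.89, 1.89, 2.39, 2.39, 3.01, 3.01, 3.01].

INTERFACE

Orientations are given as a rotation vector (axis times angle).
In Python, from workcell import robot gives the robot as it stands.
- The arm moves only by the shell command python3 -m creep 'ROWS' [FORCE]. ROWS is JSON, a list of rows, each a list of 5 numbers: the shift along the tool's x, y, z scaled (see below), then the turn about the tool's z scaled (see below), then the opening, from 0 (shut) to 1 (fully open). A call has 1 to 20 rows; each row shifts and turns the commanded pose from where the row before left it, along the tool's axes as they then stand; what a row does not reach is not made up. The controller multiplies each number of a shift by 0.2 m and each number of a turn by 6 degrees. A row lasts 1/12 s, in which the tool goes at most 41.7 mm and 7.16 degrees, less where a joint would pass 70% of its speed; a pose out of reach is approached as far as the arm can. A call with a number of a shift or a turn outside -1 to 1 is refused whole. A call with a gripper value outside its range is refused whole. The fingers move at their own pace and stop on an object; FORCE is the grip in N (left out, the last holds). Time passes only in rows, so rows that do not move let the fingers close. It gives the time, the measured TCP pose, the force, the opening and the grip force at its end, in the units of the state.
- robot.observe(): the state, without advancing time (a new reading comes with each control period).
- robot.grab_frame(name): name is "scene" or "top" or "wrist"; returns a dict with "color" (400x640x3 uint8, red, green, blue), "z_map" (400x640 float32, m along the optical axis (not along the pixel's ray), 0 where there is no reading), "vertical_fov" (degrees; the focal length in pixels is half the picture's height over the tangent of half this angle, whatever the lens; pixels are square), "cx", "cy" (the principal point, pixels), "dist" ([k1, k2, p1, p2, k3] as OpenCV has them; the pictures are not rectified), "R" (3x3) and "t" (3): a world point X has camera coordinates R X + t. Camera axes: x right, y down, z forward; pixel columns grow to the right and rows downward; lengths in m; the calibration is good to about 2 mm. A picture is of the moment at which its call begins.
- robot.close_job(): hands the job in; it is judged then, once.
Trained networks look in a picture, given as the dict that the camera call returned (one of the last four; its "shot" number tells which), for a name from the list of things; names that differ only in an ending like _2 or _b are one class to them, and where a whole thing is asked for, a point or a joint stands for the part that bears it (a point fixed in the world has none). Each returns a list of dicts, best first, with "confidence" (0 to 1); they miss things now and then, are a little off and sometimes report something else, mostly with a low value. They report only what shows in the picture. A call takes as long as a camera call.
- robot.find_in(picture, label): "extent" ([left, top, width, height] in pixels, round what is visible of it).
- robot.trace(picture, label): "mask" (400x640 bool, what is visible of it) and "extent" ([left, top, width, height] in pixels, round what is visible of it).
The state is a dict: "clock": time; "joint_positions": joint angles; "qvel": joint speeds; "joint_efforts": joint torques, N m; "position": TCP position; "tcp_rot": TCP orientation; "contact_force": force on the tool from outside, world axes, zero at the start; "wrist_torque": the same for the moment, N m; "gripper_width": finger opening in m; "gripper_force": force on a finger pad.
Only numpy, scipy, OpenCV 4.12 (cv2) and the standard library are available. Lean on these libraries where they do the work, as an engineer would, in place of code of your own. Each camera call takes 0.05 s, during which the arm holds its last target. There are 200 camera calls.

## Working session

There is one attempt and no reset: what is moved stays moved. The work goes in short steps, Python scripts to look and compute and a shell command to move; the robot and the scene stay as the last step left them, time stands still between calls to the robot, and variables do not carry over. Pictures are saved under pics/ and viewed, at most 10 in all, crops included, and the job is handed in when it is done.

```bash
mkdir -p pics
cat > h.py <<'E'
import numpy as np, cv2
from workcell import robot
def K(p):
    f=200/np.tan(np.radians(p["vertical_fov"]/2)); return np.array([[f,0,p["cx"]],[0,f,p["cy"]],[0,0,1.]])
def cloud(p):
    v,u=np.mgrid[0:400,0:640]; uv=np.stack([u,v],-1).reshape(-1,1,2).astype(np.float64)
    n=cv2.undistortPoints(uv,K(p),np.array(p["dist"],float)).reshape(400,640,2)
    z=p["z_map"]; c=np.dstack([n[...,0]*z,n[...,1]*z,z])
    w=(c-np.array(p["t"]))@np.array(p["R"]); w[z==0]=np.nan; return w
def proj(p,X):
    r=cv2.Rodrigues(np.array(p["R"],float))[0]
    return cv2.projectPoints(np.array(X,float).reshape(-1,3),r,np.array(p["t"],float),K(p),np.array(p["dist"],float))[0].reshape(-1,2)
def save(p,n,crop=None,s=1):
    im=p["color"][...,::-1]
    if crop: a,b,c,d=crop; im=im[b:d,a:c]
    cv2.imwrite("pics/"+n,cv2.resize(im,None,fx=s,fy=s,interpolation=cv2.INTER_CUBIC))
E
python3 - <<'E'
from h import *
o=robot.observe(); print(o)
ims=[]
for n in ["top","scene"]:
    p=robot.grab_frame(n); w=cloud(p); ims.append(p["color"][...,::-1])
    np.save(n+"_w.npy",w); np.save(n+"_c.npy",p["color"]); print(n,p["vertical_fov"],p["t"],p["dist"])
    for l in ["block","other_block","organiser","tester","load_lever","smoke_alarm","mug","torch","screwdriver","mouse"]:
        for r in robot.trace(p,l)[:1]:
            m=r["mask"]; q=w[m]; q=q[~np.isnan(q[:,0])]
            print(l,round(r["confidence"],2),np.round(r["extent"]),np.round(np.median(q,0),3),np.round(np.percentile(q,2,0),3),np.round(np.percentile(q,98,0),3))
cv2.imwrite("pics/top.png",ims[0]);cv2.imwrite("pics/scene.png",ims[1])
E
```

```text
{'clock': 0.0, 'joint_positions': array([-1.39950387,  0.42671428,  0.07385119,  1.60661019, -0.03405292,
        1.1107944 , -0.06710875]), 'qvel': array([-0.00040382, -0.00195808, -0.00084041, -0.00120937,  0.00026761,
        0.00281977, -0.00193254]), 'joint_efforts': array([ 1.03825403e-05, -9.35800982e+01,  3.66588056e+00, -4.54219043e+01,
       -4.90073708e-02,  1.99785142e-02,  3.48730725e-05]), 'position': array([0.21273594, 0.64008638, 0.16588609]), 'tcp_rot': array([-5.01761512e-01, -3.10119428e+00,  1.98850703e-03]), 'contact_force': array([0.16431427, 0.63524985, 0.3070344 ]), 'wrist_torque': array([ 0.00204817,  0.07137084, -0.00201947]), 'gripper_force': 0.0, 'gripper_width': 0.09423207110529765}
top 48.16688789430852 [0.01310894 0.5629798  1.26457198] [-0.04516094  0.          0.          0.          0.        ]
other_block 0.38 [334. 187.  84.  55.] [ 0.519 -0.161  0.051] [ 0.445 -0.273  0.023] [ 0.596 -0.049  0.087]
organiser 0.85 [219. 186.  59.  41.] [0.553 0.219 0.03 ] [ 0.496  0.141 -0.001] [0.608 0.298 0.055]
tester 0.72 [337. 181.  77.  59.] [ 0.519 -0.162  0
[... 952 characters left out ...]
272 0.06 ]
tester 0.68 [238. 176.  73.  48.] [ 0.547 -0.164  0.05 ] [ 0.453 -0.276  0.006] [ 0.608 -0.053  0.086]
load_lever 0.71 [334. 157.  11.  24.] [0.424 0.071 0.022] [0.377 0.06  0.004] [0.457 0.084 0.028]
smoke_alarm 0.92 [338. 248.  36.  33.] [0.773 0.062 0.031] [0.723 0.015 0.014] [0.816 0.111 0.037]
mug 0.7 [401. 222.  32.  38.] [0.737 0.246 0.052] [ 0.687  0.203 -0.001] [0.784 0.282 0.096]
torch 0.91 [462. 186.  25.  46.] [0.655 0.466 0.035] [0.572 0.446 0.013] [0.717 0.487 0.047]
screwdriver 0.73 [328. 142.  20.  41.] [0.41  0.069 0.02 ] [ 0.296  0.06  -0.002] [0.456 0.086 0.028]
mouse 0.75 [150. 217.  21.  39.] [ 0.601 -0.512  0.035] [ 0.541 -0.546  0.008] [ 0.644 -0.483  0.04 ]
```

View pics/top.png

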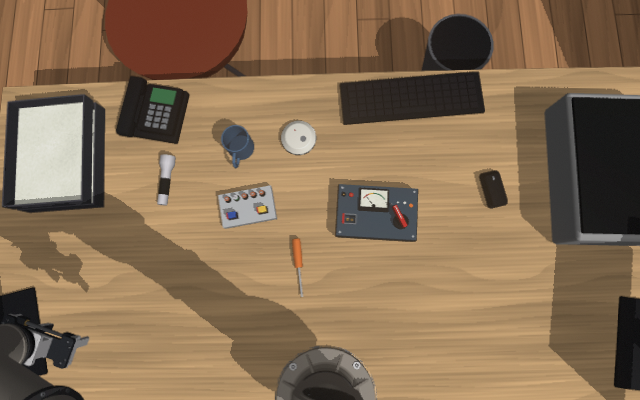

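View pics/scene.png

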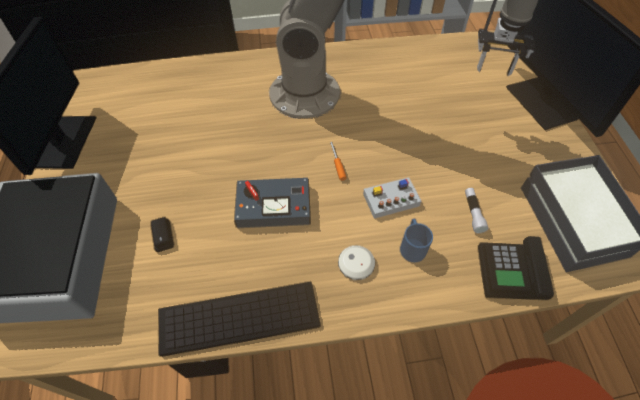

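The top view shows the yellow block at about (262,209), the blue one at (231,214), the tester at (376,213) with its pocket at (349,218), and the red lever at (401,215). The scene view agrees. Next I measure roughly and plan the first move.

```bash
cat >> h.py <<'E'
def toolaxes(o):
    return cv2.Rodrigues(np.array(o["tcp_rot"],float))[0]
def plan(target,yaw_y=None):
    "shift needed (scaled, total in units of 0.2 m) in present tool axes, turn of tool z in units of 6 deg"
    o=robot.observe(); R=toolaxes(o); d=R.T@(np.array(target)-o["position"])
    cur=np.degrees(np.arctan2(R[1,1],R[0,1])); s=f"t={o['clock']:.2f} shift/0.2: {np.round(d/0.2,4)} toolY {cur:.2f}deg tilt {np.round(R[:2,2],4)}"
    if yaw_y is not None:
        e=(cur-yaw_y+90)%180-90; s+=f" turn/6: {e/6:.3f}"
    print(s)
def boxyaw(xy):
    (c,s,a)=cv2.minAreaRect(np.float32(xy*1000)); return np.array(c)/1000,s,a
E
python3 - <<'E'
from h import *
for n in ["top","scene"]:
    w=np.load(n+"_w.npy"); c=np.load(n+"_c.npy"); h=cv2.cvtColor(c,cv2.COLOR_RGB2HSV); H,S,V=[h[...,i].astype(int) for i in range(3)]
    reg=lambda x0,x1,y0,y1,z0,z1:(w[...,0]>x0)&(w[...,0]<x1)&(w[...,1]>y0)&(w[...,1]<y1)&(w[...,2]>z0)&(w[...,2]<z1)
    O=reg(.47,.64,.12,.31,.02,.045); T=reg(.42,.64,-.3,-.03,.042,.06)
    print(n,"org",boxyaw(w[O][:,:2]),"tester",boxyaw(w[T][:,:2]))
    Y=reg(.47,.64,.1,.31,.045,.07)&(H>18)&(H<35)&(S>120); print("yellow",Y.sum(),np.median(w[Y],0) if Y.any() else 0)
    B=reg(.47,.64,.1,.31,.045,.07)&(H>105)&(H<130)&(S>120); print("blue",B.sum(),np.median(w[B],0) if B.any() else 0)
    L=reg(.42,.64,-.3,-.03,.08,.1); print("lever",L.sum(),boxyaw(w[L][:,:2]))
plan([.53,.18,.25],98.6)
p=robot.grab_frame("wrist"); o=robot.observe(); R=toolaxes(o); Rc=np.array(p["R"]); C=-Rc.T@np.array(p["t"]); print("cam in tool",R.T@(C-o["position"]),"\n",np.round(R.T@Rc.T,3),p["vertical_fov"],p["dist"])
E
```

```text
top org (array([0.55178979, 0.2207283 ]), (101.13427734375, 158.3115692138672), 9.263481140136719) tester (array([ 0.52307849, -0.16190742]), (235.5723114013672, 151.14993286132812), 84.82325744628906)
yellow 46 [0.53839219 0.17113706 0.05629494]
blue 42 [0.52458634 0.2588375  0.05552198]
lever 117 (array([ 0.50518878, -0.22165588]), (66.46510314941406, 13.987703323364258), 26.461910247802734)
scene org (array([0.55478961, 0.21878815]), (105.74124145507812, 161.54000854492188), 8.712635040283203) tester (array([ 0.5258103, -0.1639951]), (235.96469116210938, 156.410888671875), 85.2472915649414)
yellow 43 [0.54498682 0.16929619 0.05532341]
blue 22 [0.52848125 0.25828176 0.05588274]
lever 86 (array([ 0.50764261, -0.22337109]), (69.89117431640625, 14.14946174621582), 24.786468505859375)
t=1.10 shift/0.2: [-2.231  -1.6849 -0.4171] toolY 71.61deg tilt [-0.     -0.0001] turn/6: -4.498
cam in tool [ 0.07285271 -0.00072998 -0.21918009] 
 [[-0.    -0.968 -0.249]
 [ 1.    -0.    -0.   ]
 [ 0.    -0.249  0.968]] 62.465641618357736 [-0.05012698  0.          0.          0.          0.        ]
```

```bash
python3 -m creep '[[-0.149,-0.112,-0.028,0,1],[-0.149,-0.112,-0.028,0,1],[-0.149,-0.112,-0.028,0,1],[-0.149,-0.112,-0.028,0,1],[-0.149,-0.112,-0.028,0,1],[-0.149,-0.112,-0.028,0,1],[-0.149,-0.112,-0.028,0,1],[-0.149,-0.112,-0.028,0,1],[-0.149,-0.112,-0.028,0,1],[-0.149,-0.112,-0.028,0,1],[-0.149,-0.112,-0.028,0,1],[-0.149,-0.112,-0.028,0,1],[-0.149,-0.112,-0.028,0,1],[-0.149,-0.112,-0.028,0,1],[-0.149,-0.112,-0.028,0,1],[0,0,0,-0.9,0.6],[0,0,0,-0.9,0.6],[0,0,0,-0.9,0.6],[0,0,0,-0.9,0.6],[0,0,0,-0.9,0.6]]'
cat > wr.py <<'E'
from h import *
import sys
p=robot.grab_frame("wrist"); w=cloud(p); save(p,sys.argv[1]); np.savez("w.npz",w=w,c=p["color"])
import pickle; pickle.dump(p,open("wp.pkl","wb"))
plan([.53,.18,.25],98.6); print(robot.observe()["position"])
E
python3 wr.py w1.png
```

```text
clock: 2.82
position: [0.5311, 0.1806, 0.2506]
tcp_rot: [-0.243, 3.132, 0.0]
contact_force: [-1.0, -0.9, -0.4]
gripper_width: 0.064
gripper_force: 0.0
t=2.87 shift/0.2: [ 0.0059 -0.0023  0.0034] toolY 99.30deg tilt [0.0001 0.    ] turn/6: 0.117
[0.53108489 0.18064783 0.25067543]
```

View pics/w1.png

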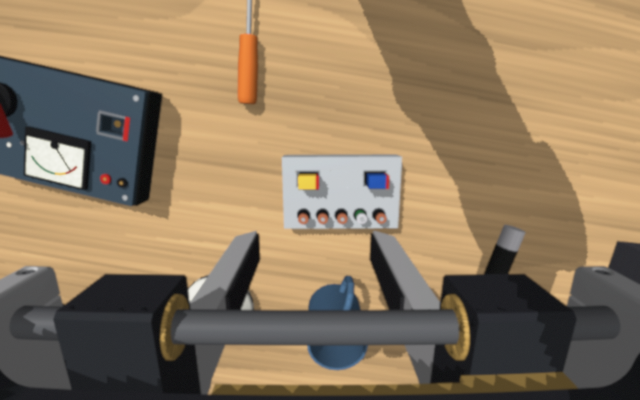

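The wrist view shows the yellow block at (308,181) with its red stripe on the right (+y) edge. The pocket at (113,126) has its red bar on the +y side too, so no half turn is needed.

```bash
cat > fit.py <<'E'
from h import *
import pickle
p=pickle.load(open("wp.pkl","rb")); w=cloud(p); h=cv2.cvtColor(p["color"],cv2.COLOR_RGB2HSV); H,S,V=[h[...,i].astype(int) for i in range(3)]
reg=lambda x0,x1,y0,y1,z0,z1:(w[...,0]>x0)&(w[...,0]<x1)&(w[...,1]>y0)&(w[...,1]<y1)&(w[...,2]>z0)&(w[...,2]<z1)
def rep(n,m):
    if m.sum()>5: print(n,m.sum(),boxyaw(w[m][:,:2]),"mean",np.round((w[m].min(0)+w[m].max(0))/2,4),"z",np.round(np.median(w[m][:,2]),4))
rep("org",reg(.47,.64,.12,.31,.024,.036))
rep("blocktop yellow",reg(.5,.56,.14,.2,.05,.064)&(H>18)&(H<35)&(S>120))
rep("blocktop",reg(.5,.56,.14,.2,.05,.064))
rep("bluetop",reg(.5,.55,.23,.29,.05,.064))
rep("tester",reg(.4,.64,-.3,-.03,.044,.056))
rep("pocketdeep",reg(.45,.55,-.12,-.04,.0,.043)&(w[...,1]<-.06))
rep("lever",reg(.42,.6,-.3,-.15,.08,.1))
E
python3 fit.py; python3 -c "
from h import *
import pickle
p=pickle.load(open('wp.pkl','rb'))
save(p,'w1c.png',(270,140,420,250),4)"
```

```text
org 7114 (array([0.55140479, 0.22042877]), (100.67406463623047, 160.63363647460938), 9.181668281555176) mean [0.5515 0.22   0.03  ] z 0.0309
blocktop yellow 237 (array([0.53911041, 0.17051753]), (17.839370727539062, 20.429058074951172), 8.8573579788208) mean [0.5385 0.1705 0.0554] z 0.0574
blocktop 306 (array([0.53877368, 0.17303568]), (18.12333106994629, 25.590545654296875), 8.929178237915039) mean [0.5387 0.1732 0.0554] z 0.0574
bluetop 317 (array([0.52364465, 0.26179822]), (17.4549560546875, 26.943300247192383), 9.0615873336792) mean [0.5236 0.2616 0.055 ] z 0.0573
tester 12287 (array([ 0.52491052, -0.14185687]), (194.72067260742188, 151.3583984375), 85.06717681884766) mean [ 0.5244 -0.1407  0.05  ] z 0.0511
pocketdeep 482 (array([ 0.48294907, -0.0898631 ]), (58.838829040527344, 65.71016693115234), 89.92504119873047) mean [ 0.4829 -0.0898  0.0215] z 0.0274
lever 25 (array([ 0.5290647 , -0.20470714]), (4.769762992858887, 12.116262435913086), 88.56993103027344) mean [ 0.529  -0.2048  0.083 ] z 0.0818
```

View pics/w1c.png

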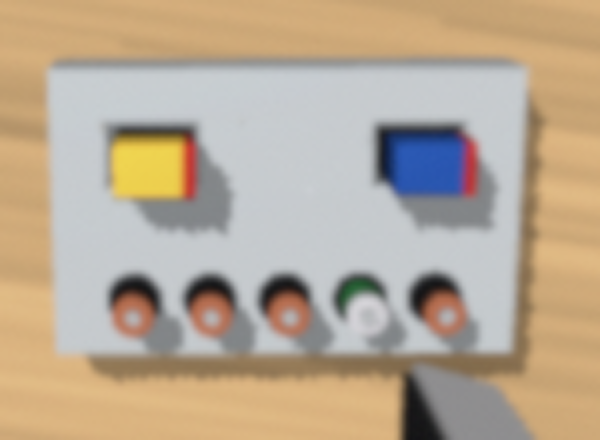

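The block fits its slot as predicted from the organiser's pose: (0.5387, 0.1729), yaw about 9°. I go down to it.

```bash
python3 -c "
from h import *
plan([.5387,.1729,.0365],99.0)"
```

```text
t=2.87 shift/0.2: [-0.0312 -0.0444  1.0709] toolY 99.30deg tilt [0.0001 0.    ] turn/6: 0.051
```

```bash
python3 -m creep '[[-0.031,-0.044,0.12,0.05,0.55],[0,0,0.16,0,0.55],[0,0,0.16,0,0.55],[0,0,0.16,0,0.55],[0,0,0.13,0,0.55],[0,0,0.12,0,0.55],[0,0,0.08,0,0.55],[0,0,0.05,0,0.55],[0,0,0.03,0,0.55],[0,0,0,0,0.55],[0,0,0,0,0.55]]'
python3 -c "
from h import *
plan([.5387,.1729,.0365],99.0)"
```

```text
clock: 3.78
position: [0.5389, 0.1731, 0.0492]
tcp_rot: [-0.227, 3.133, 0.0]
contact_force: [-0.1, 0.3, 0.2]
gripper_width: 0.0514
gripper_force: 0.0
t=3.78 shift/0.2: [ 0.0013 -0.0007  0.0635] toolY 98.28deg tilt [0.0006 0.0002] turn/6: -0.120
```

```bash
python3 -m creep '[[0,0,0.035,-0.1,0.5],[0,0,0.028,0,0.5],[0,0,0,0,0.5],[0,0,0,0,0.1],[0,0,0,0,0.1],[0,0,0,0,0.1],[0,0,0,0,0.1],[0,0,0,0,0.1]]' 25
python3 -c "
from h import *
plan([.5387,.1729,.0365],99.0)"
```

```text
clock: 4.45
position: [0.5386, 0.173, 0.0361]
tcp_rot: [-0.244, 3.132, 0.0]
contact_force: [0.1, 0.3, 1.2]
gripper_width: 0.0172
gripper_force: 0.0
t=4.45 shift/0.2: [-0.0004 -0.0005 -0.0019] toolY 98.92deg tilt [0.0002 0.0001] turn/6: -0.014
```

```bash
python3 -m creep '[[0,0,0,0,0.1],[0,0,0,0,0.1]]'; python3 wr.py w2.png
```

```text
clock: 4.62
position: [0.5385, 0.1729, 0.036]
tcp_rot: [-0.244, 3.132, -0.0]
contact_force: [-0.6, 0.6, -0.1]
gripper_width: 0.0098
gripper_force: 0.0
t=4.67 shift/0.2: [ 0.0366  0.0415 -1.0699] toolY 98.92deg tilt [ 0. -0.] turn/6: 0.053
[0.53852361 0.17293384 0.03602074]
```

View pics/w2.png

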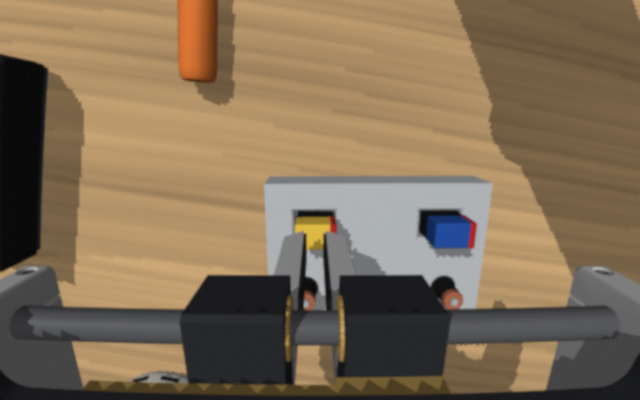

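The fingers look closed beyond, or above, the block at (315,235) rather than round it. I check their true position in the depth.

Run:
```python
from h import *
import pickle
p=pickle.load(open("wp.pkl","rb")); w=cloud(p)
o=robot.observe(); print("proj TCP",proj(p,o["position"]),"grasp",proj(p,o["position"]+[0,0,.019]),"blocktop",proj(p,[.5387,.1729,.0565]))
for v in (222,232,238,245,255,270):
    print(v,[tuple(np.round(w[v,u],3)) for u in (284,295,300,315,330,336,345)])
t=robot.grab_frame("top"); w=cloud(t); m=(abs(w[...,0]-.54)<.06)&(abs(w[...,1]-.173)<.05)&(w[...,2]>.045)
s=robot.grab_frame("scene"); save(s,"s2.png",(340,120,460,220),5)
```

```text
proj TCP [[315.04748959 225.82576011]] grasp [[315.09782766 235.18460676]] blocktop [[315.00699404 236.23065702]]
222 [(np.float64(0.54), np.float64(0.151), np.float64(0.032)), (np.float64(0.534), np.float64(0.159), np.float64(0.048)), (np.float64(0.532), np.float64(0.162), np.float64(0.053)), (np.float64(0.53), np.float64(0.172), np.float64(0.053)), (np.float64(0.529), np.float64(0.181), np.float64(0.054)), (np.float64(0.536), np.float64(0.188), np.float64(0.029)), (np.float64(0.534), np.float64(0.194), np.float64(0.031))]
232 [(np.float64(0.548), np.float64(0.152), np.float64(0.031)), (np.float64(0.537), np.float64(0.16), np.float64(0.058)), (np.float64(0.529), np.float64(0.163), np.float64(0.079)), (np.float64(0.535), np.float64(0.172), np.float64(0.058)), (np.float64(0.527), np.float64(0.18), np.float64(0.078)), (np.float64(0.534), np.float64(0.186), np.float64(0.057)), (np.float64(0.542), np.float64(0.195), np.float64(0.031))]
238 [(np.float64(0.531), np.float64(0.155), np.float64(0.088)), (np.float64(0.53), np.float64(0.161), np.float64(0.089)), (np.float64(0.53), np.float64(0.
[... 809 characters left out ...]
4(0.529), np.float64(0.164), np.float64(0.111)), (np.float64(0.562), np.float64(0.177), np.float64(0.032)), (np.float64(0.527), np.float64(0.178), np.float64(0.111)), (np.float64(0.527), np.float64(0.181), np.float64(0.111)), (np.float64(0.526), np.float64(0.185), np.float64(0.111))]
270 [(np.float64(0.53), np.float64(0.158), np.float64(0.127)), (np.float64(0.529), np.float64(0.163), np.float64(0.127)), (np.float64(0.531), np.float64(0.165), np.float64(0.123)), (np.float64(0.574), np.float64(0.179), np.float64(0.031)), (np.float64(0.527), np.float64(0.178), np.float64(0.126)), (np.float64(0.527), np.float64(0.18), np.float64(0.126)), (np.float64(0.526), np.float64(0.184), np.float64(0.127))]
```

View pics/s2.png

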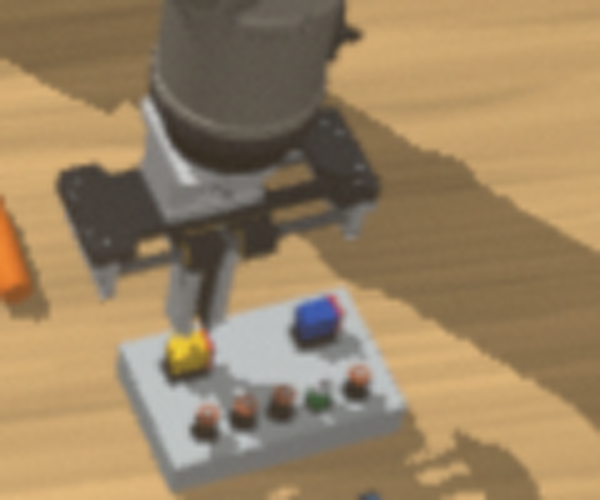

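The depth puts the fingertips at z≈0.077 while the reported TCP is 0.036. So the real tips are about 40 mm above the reported TCP, and the fingers closed above the block without touching it. I reopen, descend partway and measure that offset.

```bash
python3 -m creep '[[0,0,0,0,0.55],[0,0,0,0,0.55],[0,0,0,0,0.55],[0,0,0,0,0.55],[0,0,0,0,0.55],[0,0,0,0,0.55],[0,0,0.04,0,0.55],[0,0,0.04,0,0.55],[0,0,0.04,0,0.55],[0,0,0,0,0.55],[0,0,0,0,0.55]]'
cat > tips.py <<'E'
from h import *
p=robot.grab_frame("wrist"); w=cloud(p); o=robot.observe(); R=toolaxes(o)
q=(w-o["position"])@R   # tool coords
print(np.round(o["position"],4),o["contact_force"],o["gripper_width"])
m=(abs(q[...,0])<.03)&(abs(q[...,1])<.06)&(q[...,2]<.01)&(w[...,2]>.033)
# front faces of the fingers: near-grey pixels, report lowest (max tool z) rows for each finger
h=cv2.cvtColor(p["color"],cv2.COLOR_RGB2HSV); g=h[...,1]<70
for s in (-1,1):
    k=m&g&(s*q[...,1]>0)&(q[...,2]<-.02); a=q[k]
    if len(a): print(s,len(a),"max tool z",np.round(np.sort(a[:,2])[-8:],4),"y range near tip",np.round(np.percentile(a[a[:,2]>np.max(a[:,2])-.02][:,1],[2,50,98]),4),"x",np.round(np.percentile(a[:,0],[5,95]),4))
save(p,"t_%d.png"%p["shot"],(220,150,420,300),3)
E
python3 tips.py; ls pics
```

```text
clock: 5.68
position: [0.538, 0.1726, 0.0111]
tcp_rot: [0.244, -3.131, 0.001]
contact_force: [-0.0, -0.7, 0.2]
gripper_width: 0.0517
gripper_force: 0.0
[0.5383 0.1727 0.0116] [ 0.71182616 -1.11728667  0.30211765] 0.05160320152897766
-1 17052 max tool z [-0.0222 -0.0221 -0.0219 -0.0219 -0.0216 -0.0215 -0.0214 -0.0214] y range near tip [-0.0291 -0.0094 -0.0001] x [0.0033 0.0293]
1 15749 max tool z [-0.0221 -0.0218 -0.0218 -0.0217 -0.0216 -0.0216 -0.0215 -0.0214] y range near tip [0.0007 0.0108 0.0471] x [0.002  0.0293]
s2.png
scene.png
t_8.png
top.png
w1.png
w1c.png
w2.png
```

View pics/t_8.png

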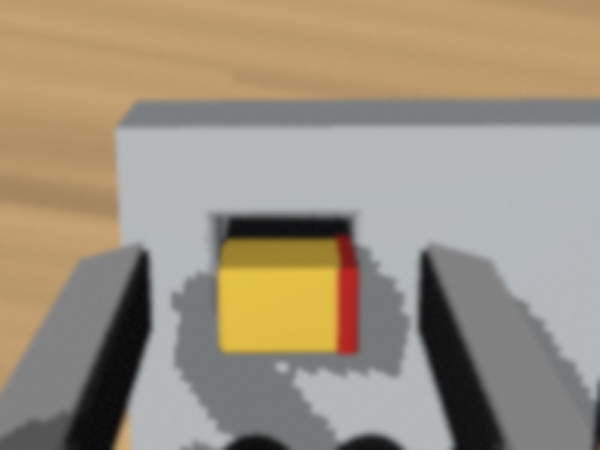

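Run:
```python
from h import *
p=robot.grab_frame("wrist"); w=cloud(p)
for u in range(240,400,6):
    col=w[200:300,u]; i=np.where((col[:,2]>.042)&(abs(col[:,1]-.173)<.06)&(col[:,0]<.56))[0]
    if len(i): print(u,200+i[0],np.round(w[200+i[0],u],3),np.round(w[200+i[0]+3,u],3))
```

```text
240 246 [0.534 0.133 0.074] [0.534 0.134 0.079]
246 237 [0.534 0.134 0.062] [0.534 0.135 0.067]
252 236 [0.533 0.137 0.06 ] [0.533 0.138 0.065]
258 233 [0.533 0.139 0.056] [0.533 0.14  0.061]
264 231 [0.532 0.142 0.053] [0.532 0.143 0.059]
270 247 [0.542 0.147 0.052] [0.544 0.147 0.051]
294 231 [0.533 0.159 0.044] [0.533 0.159 0.049]
300 230 [0.532 0.163 0.043] [0.532 0.163 0.048]
306 230 [0.531 0.166 0.044] [0.531 0.166 0.048]
312 230 [0.531 0.17  0.043] [0.531 0.17  0.049]
318 230 [0.53  0.173 0.043] [0.53  0.173 0.049]
324 230 [0.53  0.177 0.042] [0.53  0.177 0.049]
330 229 [0.529 0.18  0.042] [0.529 0.18  0.048]
336 229 [0.528 0.184 0.042] [0.528 0.184 0.048]
360 233 [0.525 0.197 0.052] [0.526 0.197 0.054]
366 231 [0.524 0.2   0.051] [0.523 0.199 0.058]
372 233 [0.523 0.203 0.055] [0.523 0.202 0.061]
378 235 [0.522 0.205 0.06 ] [0.523 0.205 0.064]
384 238 [0.522 0.208 0.063] [0.522 0.207 0.069]
390 248 [0.523 0.208 0.077] [0.523 0.207 0.081]
396 258 [0.523 0.208 0.089] [0.522 0.207 0.093]
```

The picture shows the open fingers straddling the block, whose top is at crop (290,310). The tips are at z≈0.052 against a reported 0.0116, so the offset is +0.040 m. I go down 16 mm more and grip.

```bash
python3 -m creep '[[-0.01,0,0.03,0,0.5],[0,0,0.03,0,0.5],[0,0,0.018,0,0.5],[0,0,0,0,0.5],[0,0,0,0,0.1],[0,0,0,0,0.1],[0,0,0,0,0.1],[0,0,0,0,0.1],[0,0,0,0,0.1]]' 25
```

```text
clock: 6.53
position: [0.5406, 0.1733, -0.0034]
tcp_rot: [-0.244, 3.132, 0.0]
contact_force: [1.1, 0.2, 1.1]
gripper_width: 0.0261
gripper_force: 25.0
```

```bash
python3 -m creep '[[0,0,-0.05,0,0.1],[0,0,-0.1,0,0.1],[0,0,-0.17,0,0.1],[0,0,-0.17,0,0.1],[0,0,-0.16,0,0.1],[0,0,0,0.77,0.1],[0,0,0,0.77,0.1],[0,0,0,0.77,0.1],[0,0,0,0,0.1]]'; python3 -c "
from h import *
plan([.485,.0,.127],85)"
```

```text
clock: 7.28
position: [0.5405, 0.1733, 0.1273]
tcp_rot: [0.142, 3.138, 0.001]
contact_force: [0.1, 0.9, -1.5]
gripper_width: 0.0258
gripper_force: 25.0
t=7.28 shift/0.2: [ 0.1982 -0.888   0.0011] toolY 84.81deg tilt [0.0007 0.0005] turn/6: -0.031
```

```bash
python3 -m creep '[[0.033,-0.148,0,0,0.1],[0.033,-0.148,0,0,0.1],[0.033,-0.148,0,0,0.1],[0.033,-0.148,0,0,0.1],[0.033,-0.148,0,0,0.1],[0.033,-0.148,0,0,0.1],[0,0,0,0,0.1],[0,0,0,0,0.1]]'; python3 wr.py w3.png; sed -i 's/,.04,.043)/,.0,.043)/' fit.py; python3 fit.py 2>&1 | grep -v -e org -e blue
```

```text
clock: 7.95
position: [0.4855, -0.0016, 0.127]
tcp_rot: [0.136, 3.138, 0.001]
contact_force: [0.7, 1.0, 0.1]
gripper_width: 0.0267
gripper_force: 25.0
t=8.00 shift/0.2: [-0.1433  0.9175 -0.6152] toolY 85.12deg tilt [0.0006 0.0004] turn/6: -2.247
[ 4.85898584e-01 -3.41868898e-04  1.26857174e-01]
tester 19552 (array([ 0.51721991, -0.16251154]), (233.7221221923828, 139.84812927246094), 85.13391876220703) mean [ 0.5103 -0.1609  0.05  ] z 0.0511
pocketdeep 1036 (array([ 0.48303833, -0.08997422]), (59.8004264831543, 66.04659271240234), 89.98211669921875) mean [ 0.483  -0.09    0.0215] z 0.0271
lever 1612 (array([ 0.50446536, -0.22243028]), (68.19792175292969, 15.210424423217773), 24.57742691040039) mean [ 0.5047 -0.2224  0.0864] z 0.0895
```

View pics/w3.png

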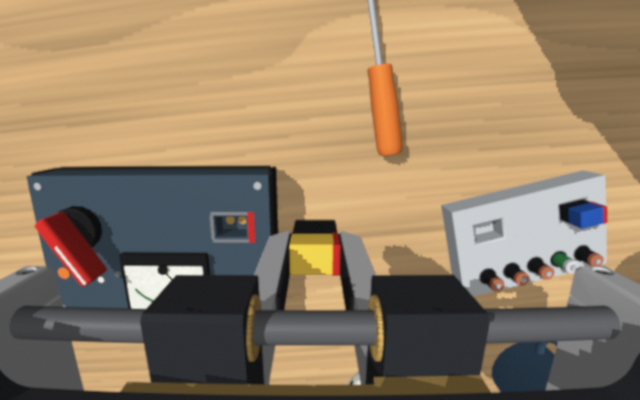

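The wrist view shows the block held upright at (315,253) with its red stripe on the right. The pocket is at (231,227) with its red bar on the right at (252,227), and the lever is at (72,245). Now I fit the pocket mouth and the held block.

```bash
cat > pk.py <<'E'
from h import *
import pickle
p=pickle.load(open("wp.pkl","rb")); w=cloud(p); C=-np.array(p["R"]).T@np.array(p["t"]); o=robot.observe(); R=toolaxes(o)
zt=np.median(w[190:205,120:200,2]); print("tester top z",zt)
m=np.zeros((400,640),bool); m[200:250,200:262]=True
for th in (.004,.008,.014):
    k=m&(w[...,2]<zt-th); k=cv2.morphologyEx(k.astype(np.uint8),cv2.MORPH_OPEN,np.ones((3,3),np.uint8))
    n,lab,st,_=cv2.connectedComponentsWithStats(k); 
    for i in range(1,n):
        if st[i,4]<100: continue
        d=w[lab==i]-C; X=C+d*((zt-C[2])/d[:,2])[:,None]; print(th,st[i],boxyaw(X[:,:2]))
h=cv2.cvtColor(p["color"],cv2.COLOR_RGB2HSV); r=((h[...,0]<8)|(h[...,0]>172))&(h[...,1]>150)&(h[...,2]>90)
rb=r&m; print("bar",rb.sum(),boxyaw(w[rb][:,:2]))
# tester edges on top
t=(abs(w[...,2]-zt)<.003)&(w[...,1]>-.3)&(w[...,1]<-.02)
t=cv2.morphologyEx(t.astype(np.uint8),cv2.MORPH_OPEN,np.ones((3,3),np.uint8))>0
a=np.radians(-4.9); E=np.array([[np.cos(a),np.sin(a)],[-np.sin(a),np.cos(a)]]); q=w[t][:,:2]@E.T
print("tester local xmin",np.percentile(q[:,0],[.05,.2,1]),"y",np.percentile(q[:,1],[.1,.5,99.5,99.9]))
x0=np.percentile(q[:,0],.2); y1=np.percentile(q[:,1],99.8); print("tester origin",E.T@[x0+.075,y1-.115],"pocket",E.T@[x0+.05,y1-.037],"lever",E.T@[x0+.05,y1-.183])
# block held
b=np.zeros((400,640),bool); b[215:280,285:345]=True; yl=b&(((h[...,0]>18)&(h[...,0]<35)&(h[...,1]>120))|r)
wb=w[yl]; zz=np.percentile(wb[:,2],97); tp=yl&(w[...,2]>zz-.003); c=boxyaw(w[tp][:,:2]); print("block top z",zz,c); X=np.array([*c[0],zz]); print("in tool",(X-o["position"])@R, o["position"])
d=b&(w[...,2]<zz-.005)&(w[...,2]>zz-.06)&(w[...,0]<c[0][0]); wf=w[d]; print("front face fit x vs z:",np.polyfit(wf[:,2],wf[:,0],1) if len(wf)>20 else 0)
E
python3 pk.py
```

```text
tester top z nan
bar 181 (array([ 0.50607486, -0.06405177]), (5.945756435394287, 29.032054901123047), 84.0492172241211)Traceback (most recent call last):
  File "pk.py", line 18, in <module>
    print("tester local xmin",np.percentile(q[:,0],[.05,.2,1]),"y",np.percentile(q[:,1],[.1,.5,99.5,99.9]))
                              ~~~~~~~~~~~~~^^^^^^^^^^^^^^^^^^^
    return _quantile_unchecked(
        a, q, axis, out, overwrite_input, method, keepdims, weights)
    return _ureduce(a,
                    func=_quantile_ureduce_func,
    ...<5 lines>...
                    overwrite_input=overwrite_input,
                    method=method)
    r = func(a, **kwargs)
    result = _quantile(arr,
                       quantiles=q,
    ...<2 lines>...
                       out=out,
                       weights=wgt)
    slices_having_nans = np.isnan(arr[-1, ...])
                                  ~~~^^^^^^^^^
IndexError: index -1 is out of bounds for axis 0 with size 0
```

```bash
sed -i 's/zt=np.median/zt=np.nanmedian/' pk.py; python3 pk.py
```

```text
tester top z 0.05098701869130967
0.004 [216 217  31  19 550] (array([ 0.50425168, -0.08294878]), (28.047563552856445, 17.91636848449707), 85.16889953613281)
0.008 [217 217  30  17 478] (array([ 0.50330975, -0.08233653]), (26.99658203125, 15.898368835449219), 85.09221649169922)
0.014 [219 217  28  15 396] (array([ 0.50236865, -0.0813953 ]), (25.272708892822266, 13.885098457336426), 85.14640808105469)
bar 181 (array([ 0.50607486, -0.06405177]), (5.945756435394287, 29.032054901123047), 84.0492172241211)
tester local xmin [0.45956519 0.45975779 0.46030019] y [-0.23319956 -0.23173795 -0.00415026 -0.00318044]
tester origin [ 0.52269584 -0.16357705] pocket [ 0.50444973 -0.0837267 ] lever [ 0.49197886 -0.22919311]
block top z nan (array([0., 0.]), (0.0, 0.0), 0.0)
in tool [nan nan nan] [ 4.85898584e-01 -3.41868898e-04  1.26857174e-01]
front face fit x vs z: 0
```

```bash
sed -i 's/zz=np.percentile/zz=np.nanpercentile/' pk.py; sed -i 's/wb=w\[yl\];/yl\&=~np.isnan(w[...,0]); wb=w[yl]; print(yl.sum());/' pk.py
cat >> pk.py <<'E'
tq=(w-o["position"])@R
f=b&(tq[...,2]>-.05)&(tq[...,2]<.03)&(abs(tq[...,1])<.012)
print("rows:",[(v,np.round(np.nanmedian(tq[v,300:330],0),4).tolist()) for v in range(218,282,5)])
top=f&(abs(w[...,2]-zz)<.004); print("top tool",np.nanpercentile(tq[top],[1,50,99],axis=0).round(4))
allb=yl; print("yellow+red y-range by tool",np.nanpercentile(tq[allb][:,1],[0.5,99.5]))
E
python3 pk.py | tail -8
```

```text
tester origin [ 0.52269584 -0.16357705] pocket [ 0.50444973 -0.0837267 ] lever [ 0.49197886 -0.22919311]
2108
block top z 0.18917365407779582 (array([ 0.48356131, -0.00227263]), (26.87192726135254, 17.798551559448242), 85.16710662841797)
in tool [ 0.00213107 -0.00209465 -0.06231858] [ 4.85898584e-01 -3.41868898e-04  1.26857174e-01]
front face fit x vs z: [0.00052723 0.47519644]
rows: [(218, [-0.0328, -0.002, 0.1259]), (223, [0.0106, -0.0019, -0.0258]), (228, [0.0106, -0.0019, -0.0351]), (233, [0.0106, -0.0019, -0.0438]), (238, [0.0106, -0.0019, -0.0518]), (243, [0.0106, -0.0019, -0.0594]), (248, [0.0085, -0.0019, -0.061]), (253, [0.0058, -0.0019, -0.061]), (258, [0.003, -0.0019, -0.061]), (263, [0.0002, -0.0019, -0.0612]), (268, [-0.0026, -0.0016, -0.0612]), (273, [-0.0055, -0.0019, -0.0612]), (278, [-0.1051, -0.0021, 0.1261])]
top tool [nan nan nan]
yellow+red y-range by tool [-0.01695539  0.0112962 ]
  return np.nanmean(a, axis, out=out, keepdims=keepdims)
```

```bash
python3 -m creep '[[-0.047,-0.132,0,0,0.1],[-0.047,-0.132,0,0,0.1],[-0.047,-0.131,0,0,0.1],[0,0,0.1,0,0.1],[0,0,0.1,0,0.1],[0,0,0.1,0,0.1],[0,0,0.05,0,0.1],[0,0,0,0,0.1],[0,0,0,0,0.1],[0,0,0,0,0.1]]'; python3 wr.py w4.png
python3 - <<'E'
from h import *
import pickle
p=pickle.load(open("wp.pkl","rb")); w=cloud(p)
h=cv2.cvtColor(p["color"],cv2.COLOR_RGB2HSV); r=((h[...,0]<8)|(h[...,0]>172))&(h[...,1]>150)&(h[...,2]>90)&~np.isnan(w[...,0])
y=(h[...,0]>18)&(h[...,0]<35)&(h[...,1]>120)
b=(w[...,2]>.115)&(w[...,2]<.13)&(r|y)&(abs(w[...,1]+.083)<.03)
if b.sum(): print("block",b.sum(),boxyaw(w[b][:,:2]),np.median(w[b][:,2]))
bar=r&(abs(w[...,2]-.051)<.006)&(abs(w[...,1]+.064)<.015)
if bar.sum(): print("bar",bar.sum(),boxyaw(w[bar][:,:2]),w[bar].min(0),w[bar].max(0))
print("expect pocket px",proj(p,[.505,-.0834,.051]),"tcp",robot.observe()["position"])
save(p,"w4c.png",(220,130,420,280),4)
E
```

```text
clock: 8.83
position: [0.5078, -0.0811, 0.0573]
tcp_rot: [0.134, 3.138, 0.0]
contact_force: [-0.2, -0.0, -0.8]
gripper_width: 0.0262
gripper_force: 25.0
t=8.88 shift/0.2: [-1.0000e-04  1.3107e+00 -9.6250e-01] toolY 85.10deg tilt [0.0014 0.0002] turn/6: -2.250
[ 0.50785777 -0.08115785  0.05742486]
block 1658 (array([ 0.50590799, -0.0818119 ]), (27.0291748046875, 18.294296264648438), 85.1296615600586) 0.11827668267565028
bar 239 (array([ 0.50389438, -0.06393404]), (5.7830376625061035, 23.865739822387695), 85.82042694091797) [ 0.49184622 -0.06693155  0.04982401] [ 0.51575188 -0.06036776  0.0538239 ]
expect pocket px [[311.80366478 219.46508327]] tcp [ 0.50785777 -0.08115785  0.05742486]
```

View pics/w4c.png

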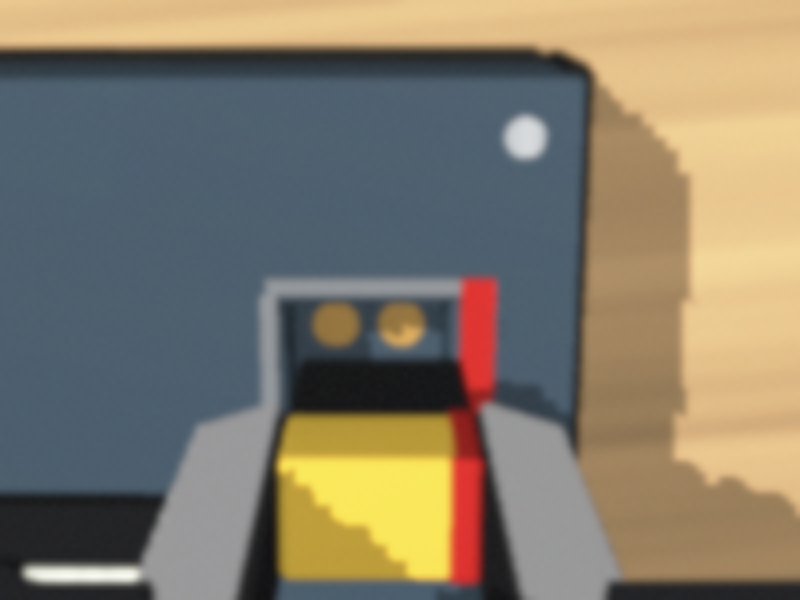

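This view (my last) shows the pocket mouth from about px 290 to 335, near edge at row 204.5, with the block just above and slightly right of it. I turn that into a correction.

Run:
```python
from h import *
import pickle
p=pickle.load(open("wp.pkl","rb")); w=cloud(p); C=-np.array(p["R"]).T@np.array(p["t"])
def ray(u,v,z):
    n=cv2.undistortPoints(np.array([[[u,v]]],float),K(p),np.array(p["dist"],float))[0,0]; d=np.array(p["R"]).T@[n[0],n[1],1]; return C+d*(z-C[2])/d[2]
zt=.0505; a=np.radians(85.1); ty=np.array([np.cos(a),np.sin(a)]); tx=np.array([-np.sin(a),np.cos(a)])
# sub-pixel edges: luminance profiles
g=cv2.cvtColor(p["color"],cv2.COLOR_RGB2GRAY).astype(float)
print("row profile 208:",g[206:212,284:342].mean(0).astype(int).tolist()); print("col 300-325:",g[195:214,300:325].mean(1).astype(int).tolist())
L=ray(289.8,209,zt)[:2]; Rr=ray(335.2,209,zt)[:2]; N=ray(312,204.5,zt)[:2]
print("mouth width",(Rr-L)@ty,"centre y",(L+Rr)/2@ty,"near x",N@tx)
f=N-tx*.010; ctr=(L+Rr)/2; ctr=ctr+tx*((f-ctr)@tx); print("mouth ctr",ctr)
B=np.array([.50591,-.08181]); print("shift tool x,y /0.2:",(ctr-B)@tx/.2,(ctr-B)@ty/.2)
m=(w[...,2]>.068)&(w[...,2]<.11)&(abs(w[...,1]+.082)<.02)&(w[...,0]<.503); m[:,:285]=0;m[:,345:]=0; m[245:]=0
q=w[m]; print("front face:",len(q),"tool-x",np.percentile(q[:,:2]@tx,[5,50,95]),"center tool-x from top",B@tx,"fit",np.polyfit(q[:,2],q[:,:2]@tx,1), "zmin",q[:,2].min())
# block lower dark edges
mm=(w[...,2]>.07)&(w[...,2]<.085)&(w[...,0]<.503)&(w[...,0]>.48); k=mm[221:228]; us=np.where(mm[224,285:345])[0]+285; print(us.min(),us.max(),w[224,us.min()]@[*ty,0],w[224,us.max()]@[*ty,0],"B",B@ty)
```

```text
row profile 208: [113, 137, 150, 150, 138, 107, 73, 52, 45, 49, 57, 61, 63, 70, 85, 102, 111, 115, 117, 118, 118, 118, 117, 112, 103, 87, 71, 63, 62, 67, 80, 98, 110, 115, 117, 119, 121, 124, 123, 119, 111, 96, 77, 66, 63, 60, 58, 62, 75, 87, 98, 103, 103, 103, 103, 103, 103, 103]
col 300-325: [91, 91, 92, 98, 116, 138, 150, 148, 132, 103, 86, 91, 100, 105, 108, 109, 113, 119, 123]
mouth width 0.032289574965584614 centre y -0.03945321876750113 near x -0.49933612413721296
mouth ctr [ 0.50410468 -0.08281495]
shift tool x,y /0.2: 0.008564415702982355 -0.005777428352743438
front face: 995 tool-x [-0.50337305 -0.50260396 -0.50220328] center tool-x from top -0.5110490072778094 fit [-0.00107383 -0.50255783] zmin 0.07337226342767686
294 335 -0.05065809054872508 -0.025393525566989726 B -0.03829773309695244
```

```bash
python3 -m creep '[[0.0065,-0.008,0,0,0.1],[0,0,0.03,0,0.1],[0,0,0.03,0,0.1],[0,0,0.02,0,0.1],[0,0,0.015,0,0.1],[0,0,0.015,0,0.1],[0,0,0.015,0,0.1],[0,0,0,0,0.1],[0,0,0,0,0.1]]'; python3 -c "
from h import *
o=robot.observe();print(o['position'],o['contact_force'],o['wrist_torque'])"
```

```text
clock: 9.63
position: [0.5055, -0.083, 0.0312]
tcp_rot: [-0.136, -3.138, 0.0]
contact_force: [-0.2, 0.7, -0.5]
gripper_width: 0.0262
gripper_force: 25.0
[ 0.50549877 -0.08296645  0.03121707] [-0.157378    0.69816651 -0.50111741] [ 0.0004933  -0.01512947 -0.02276678]
```

```bash
python3 -m creep '[[0,0,0.02,0,0.1],[0,0,0.02,0,0.1],[0,0,0.015,0,0.1],[0,0,0.015,0,0.1],[0,0,0,0,0.1]]'; python3 -m creep '[[0,0,0.006,0,0.1],[0,0,0,0,0.1],[0,0,0,0,0.1]]'
```

```text
clock: 10.05
position: [0.5052, -0.0829, 0.0167]
tcp_rot: [-0.135, -3.138, 0.0]
contact_force: [-0.3, -0.3, -0.2]
gripper_width: 0.0265
gripper_force: 25.0
clock: 10.3
position: [0.5056, -0.083, 0.0162]
tcp_rot: [0.136, 3.139, -0.0]
contact_force: [0.0, 0.0, -1.0]
gripper_width: 0.0263
gripper_force: 25.0
```

```bash
python3 -m creep '[[0,0,0.006,0,0.1],[0,0,0,0,0.1],[0,0,0,0,0.1]]'; python3 -m creep '[[0,0,0.006,0,0.1],[0,0,0,0,0.1],[0,0,0,0,0.1]]'
```

```text
clock: 10.55
position: [0.5056, -0.0829, 0.015]
tcp_rot: [-0.135, -3.139, 0.0]
contact_force: [-0.3, -0.6, -0.0]
gripper_width: 0.0262
gripper_force: 25.0
clock: 10.8
position: [0.506, -0.0828, 0.0143]
tcp_rot: [0.135, 3.138, 0.001]
contact_force: [-2.6, 1.3, 11.0]
gripper_width: 0.0266
gripper_force: 25.0
```

Contact of 11 N came right at the expected home height. I release, rise and check how far the block stands proud.

```bash
python3 -m creep '[[0,0,-0.004,0,0.5],[0,0,0,0,0.5],[0,0,0,0,0.5],[0,0,0,0,0.5],[0,0,-0.1,0,0.5],[0,0,-0.15,0,0.5],[0,0,-0.15,0,0.5],[0,0,-0.1,0,0.5],[0,0,0,0,0.5]]'
cat > chk.py <<'E'
from h import *
p=robot.grab_frame("wrist"); w=cloud(p); o=robot.observe()
h=cv2.cvtColor(p["color"],cv2.COLOR_RGB2HSV); r=((h[...,0]<8)|(h[...,0]>172))&(h[...,1]>150)&(h[...,2]>70)
y=(h[...,0]>18)&(h[...,0]<35)&(h[...,1]>120); ok=~np.isnan(w[...,0])
b=ok&(r|y)&(w[...,2]>.06)&(w[...,2]<.11)&(abs(w[...,1]+.083)<.03)
if b.any():
    z=np.percentile(w[b][:,2],[50,95,99.5]); t=b&(w[...,2]>z[1]-.004); print("block z",z,boxyaw(w[t][:,:2]),"dark top(in pocket) near z",np.nanmedian(w[ok&(abs(w[...,2]-.05)<.004)][:,2]))
    print("red part mean",w[b&r].mean(0),"yellow",w[b&y].mean(0))
l=ok&r&(w[...,2]>.085)&(w[...,2]<.1)&(abs(w[...,1]+.22)<.07)&(abs(w[...,0]-.5)<.08)
if l.sum()>5: print("lever",l.sum(),boxyaw(w[l][:,:2]))
print(np.round(o["joint_positions"],2)); plan([.4926,-.2289,.13],115.2)
E
python3 chk.py
```

```text
clock: 11.55
position: [0.5077, -0.0832, 0.1182]
tcp_rot: [0.136, 3.133, 0.001]
contact_force: [1.3, 0.1, 0.4]
gripper_width: 0.0468
gripper_force: 0.0
block z [0.07528142 0.07648255 0.07728785] (array([ 0.50414914, -0.0829796 ]), (26.53505516052246, 18.19199562072754), 84.40409851074219) dark top(in pocket) near z 0.051059037053502225
red part mean [ 0.50396277 -0.07150625  0.07485655] yellow [ 0.50231534 -0.08519298  0.07424011]
lever 1120 (array([ 0.50383691, -0.2225697 ]), (65.88485717773438, 13.058426856994629), 25.217578887939453)
[-0.4   0.23  0.5   2.04 -0.14  0.9   1.67]
t=11.60 shift/0.2: [ 0.0082 -0.7337 -0.0691] toolY 85.07deg tilt [0.0036 0.0006] turn/6: -5.022
```

The block's top is 24.4 mm above the tester's top, so it is fully home, red stripe on the bar side. Now the lever.

```bash
python3 -m creep '[[0.003,-0.146,0,0,0.5],[0.003,-0.146,0,0,0.5],[0.003,-0.146,0,0,0.5],[0,-0.146,0,0,0.5],[0,-0.146,0,0,0.5],[0,0,0,-1,0.5],[0,0,0,-1,0.5],[0,0,0,-1,0.5],[0,0,0,-1,0.5],[0,0,0,-1,0.5],[0,0,0,0,0.5],[0,0,0,0,0.5],[0,0,0,0,0.5]]'; sed -i 's/plan(.*/plan([.4926,-.2260,.026],115.2)/' chk.py; python3 chk.py
```

```text
clock: 12.68
position: [0.4909, -0.2282, 0.114]
tcp_rot: [0.675, -3.067, -0.0]
contact_force: [1.0, 0.2, -0.1]
gripper_width: 0.0471
gripper_force: 0.0
block z [0.06266596 0.06757016 0.06809334] (array([ 0.49535986, -0.09441316]), (2.2363803386688232, 6.338220596313477), 28.1691837310791) dark top(in pocket) near z 0.05101166760849099
red part mean [nan nan nan] yellow [ 0.49568937 -0.09425829  0.06314191]
lever 1097 (array([ 0.50423923, -0.22343513]), (67.19770812988281, 12.705419540405273), 25.094646453857422)
[-0.07  0.28  0.46  1.98 -0.16  0.91  2.48]
t=12.73 shift/0.2: [-0.0122  0.0063  0.4407] toolY 114.88deg tilt [-0.0007  0.    ] turn/6: -0.054chk.py:8: RuntimeWarning: Mean of empty slice.
  print("red part mean",w[b&r].mean(0),"yellow",w[b&y].mean(0))
  ret = um.true_divide(
```

```bash
python3 -m creep '[[-0.009,0.003,0.1,-0.05,0.5],[0,0,0.12,0,0.5],[0,0,0.1,0,0.5],[0,0,0.06,0,0.5],[0,0,0.03,0,0.5],[0,0,0.02,0,0.5],[0,0,0.005,0,0.5],[0,0,0,0,0.5],[0,0,0,0,0.5]]'; python3 -c "
from h import *
plan([.4922,-.2268,.026],115.2);print(robot.observe()['contact_force'])"
```

```text
clock: 13.48
position: [0.4931, -0.2271, 0.0284]
tcp_rot: [-0.689, 3.064, -0.001]
contact_force: [0.1, -0.5, -0.6]
gripper_width: 0.047
gripper_force: 0.0
t=13.48 shift/0.2: [0.0036 0.0034 0.0118] toolY 115.34deg tilt [ 0.0011 -0.0002] turn/6: 0.023
[ 0.08440488 -0.5465038  -0.55229022]
```

```bash
python3 -m creep '[[0.003,0.002,0.01,0,0.5],[0,0,0,0,0],[0,0,0,0,0],[0,0,0,0,0],[0,0,0,0,0],[0,0,0,0,0],[0,0,0,0,0],[0,0,0,0,0]]' 50; python3 -c "
from h import *
o=robot.observe();plan([.4922,-.2268,.026],115.2);print(o['contact_force'],o['wrist_torque'])"
```

```text
clock: 14.15
position: [0.4928, -0.2286, 0.0258]
tcp_rot: [-0.688, 3.064, -0.005]
contact_force: [4.9, -9.6, -7.7]
gripper_width: 0.013
gripper_force: 50.0
t=14.15 shift/0.2: [-0.0011  0.0096 -0.0008] toolY 115.31deg tilt [ 0.0021 -0.0025] turn/6: 0.018
[ 4.89232531 -9.59056267 -7.71409074] [-2.23096392 -1.24214484  0.03463017]
```

```bash
python3 -m creep '[[0,-0.009,0,0,0],[0,0,0,0.8,0],[0,0,0,0.8,0],[0,0,0,0.8,0],[0,0,0,0.8,0],[0,0,0,0.8,0],[0,0,0,0.8,0],[0,0,0,0,0],[0,0,0,0,0]]'; python3 -c "
from h import *
o=robot.observe();plan([.4922,-.2268,.026],115.2);print(o['contact_force'],o['wrist_torque'])"; python3 chk.py 2>/dev/null | grep lever
```

```text
clock: 14.9
position: [0.4928, -0.2285, 0.0258]
tcp_rot: [0.092, 3.14, -0.0]
contact_force: [-2.0, -1.0, 4.7]
gripper_width: 0.0128
gripper_force: 50.0
t=14.90 shift/0.2: [ 0.0036  0.0082 -0.0012] toolY 86.64deg tilt [ 0.0001 -0.0003] turn/6: -4.759
[-1.95273242 -0.95589254  4.74541448] [-0.02541022  0.12428893  0.12228524]
lever 1878 (array([ 0.4955228 , -0.22942715]), (13.297828674316406, 47.63773727416992), 86.7052993774414)
```

```bash
python3 -m creep '[[0,0,0,0.8,0],[0,0,0,0.8,0],[0,0,0,0.8,0],[0,0,0,0.8,0],[0,0,0,0.8,0],[0,0,0,0.8,0],[0,0,0,0.6,0],[0,0,0,0,0],[0,0,0,0,0],[0,0,0,0,0]]'; python3 -c "
from h import *
o=robot.observe();plan([.4922,-.2268,.026],53.9);print(o['contact_force'],o['wrist_torque'])"; python3 chk.py 2>/dev/null | grep -e lever -e block
```

```text
clock: 15.78
position: [0.493, -0.2283, 0.0258]
tcp_rot: [0.964, 2.99, 0.001]
contact_force: [-0.5, 0.1, 4.7]
gripper_width: 0.0126
gripper_force: 50.0
t=15.78 shift/0.2: [ 0.0074  0.0036 -0.0011] toolY 54.27deg tilt [0.0004 0.0002] turn/6: 0.061
[-0.51810768  0.0715687   4.74050269] [ 0.28453262 -0.08199021  0.18065439]
block z [0.07503822 0.07644692 0.07723416] (array([ 0.50405234, -0.08349815]), (27.711748123168945, 18.0018310546875), 85.33696746826172) dark top(in pocket) near z 0.05103470438745869
lever 1854 (array([ 0.49483185, -0.23073315]), (12.802485466003418, 47.139122009277344), 54.224456787109375)
```

The lever is at 61.0° = 1.065 rad and following the grip without slip. The block is still home. I hold briefly, re-check and hand in.

```bash
python3 -m creep '[[0,0,0,0,0],[0,0,0,0,0],[0,0,0,0,0],[0,0,0,0,0],[0,0,0,0,0],[0,0,0,0,0]]'; python3 chk.py 2>/dev/null | grep lever; python3 -c "
from h import *
print(robot.close_job())"
```

```text
clock: 16.33
position: [0.493, -0.2282, 0.0258]
tcp_rot: [0.964, 2.99, 0.001]
contact_force: [-0.8, 1.5, 5.4]
gripper_width: 0.0128
gripper_force: 50.0
lever 1866 (array([ 0.49446423, -0.23047664]), (12.791692733764648, 46.7100830078125), 54.29036331176758)
the job is handed in; nothing more can be done
None
```

The job is handed in: the yellow block is fully down in the tester pocket with its red stripe on the plus-bar side, and the gripper is holding the load lever at about 1.06 rad, on the third click, at 16.4 s; the other objects on the desk were not touched.

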